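# Stack the bobbins in a pyramid on the storage cradle

## Task

Put the three bobbins from the sloping rests away on the cradle: saddle two of them in the gaps of the bottom row and the third in the gap on top, so that all six make a pyramid with level axes and their ends in line. Set each one down gently (do not drop it), let go, and leave the bottom row, the thinner bobbin and the other things on the bench where they are.

Things in the scene. Friction and masses are not known exactly. Their poses are not given: they have to be found in the camera images.
- bobbin_a_c (a point): bare aluminium bobbin, 100 mm long: flanges 60 mm diameter, 22 mm wide; hub 26 mm diameter, 56 mm bare between flanges; 0.28 to 0.5 kg. Point: its centre; x: its axis. To be stacked, in any of the places. Starts on a rest, axis 25 degrees from level, +x up the slope, centre 67 mm high; 45-degree faces hold its flanges and a stop its low end; round the hub it is open to 33 mm below the axis.
- ramp_a: fixed sloping rest of painted sheet, about 130 x 76 mm on the bench, slope 25 degrees rising towards its own +x; origin on the bench directly under the centre of the bobbin that lies on it. Its high edge is about 61 mm above the bench.
- bobbin_b_c (a point): bare aluminium bobbin, 100 mm long: flanges 60 mm diameter, 22 mm wide; hub 26 mm diameter, 56 mm bare between flanges; 0.28 to 0.5 kg. Point: its centre; x: its axis. To be stacked, in any of the places. Starts on a rest, axis 32 degrees from level, +x up the slope, centre 72 mm high; 45-degree faces hold its flanges and a stop its low end; round the hub it is open to 33 mm below the axis.
- ramp_b: fixed sloping rest of painted sheet, about 130 x 76 mm on the bench, slope 32 degrees rising towards its own +x; origin on the bench directly under the centre of the bobbin that lies on it. Its high edge is about 74 mm above the bench.
- bobbin_c_c (a point): bare aluminium bobbin, 100 mm long: flanges 60 mm diameter, 22 mm wide; hub 26 mm diameter, 56 mm bare between flanges; 0.28 to 0.5 kg. Point: its centre; x: its axis. To be stacked, in any of the places. Starts on a rest, axis 40 degrees from level, +x up the slope, centre 79 mm high; 45-degree faces hold its flanges and a stop its low end; round the hub it is open to 33 mm below the axis.
- ramp_c: fixed sloping rest of painted sheet, about 130 x 76 mm on the bench, slope 40 degrees rising towards its own +x; origin on the bench directly under the centre of the bobbin that lies on it. Its high edge is about 90 mm above the bench.
- base_left_c (a point): the left (+y of the cradle) bobbin of the bottom row, same size and shape as the others, already lying level in the cradle, axis along the cradle's x, up to 4 mm off centre along it. Centre point. Stays where it is; it is loose but sits in a V seat.
- base_mid_c (a point): the middle bobbin of the bottom row, same size and shape as the others, already lying level in the cradle, axis along the cradle's x, up to 4 mm off centre along it. Centre point. Stays where it is; it is loose but sits in a V seat.
- base_right_c (a point): the right (-y of the cradle) bobbin of the bottom row, same size and shape as the others, already lying level in the cradle, axis along the cradle's x, up to 4 mm off centre along it. Centre point. Stays where it is; it is loose but sits in a V seat.
- cradle: fixed storage cradle, 110 x 214 mm painted plate with three V seats 64 mm apart side by side along its y; origin under its middle on the bench, bobbins lie along its x. The bottom row's axes are 42 mm above the bench and its top is at 72 mm.
- gap_left (a point): where the centre of a bobbin is when it is saddled in the gap between the left and middle bottom bobbins, 93 mm above the bench; x axis: direction of the bobbin's axis; the two second-row places are 64 mm apart, so the flanges of neighbours are 4 mm apart
- gap_right (a point): where the centre of a bobbin is when it is saddled in the gap between the middle and right bottom bobbins, 93 mm above the bench; x axis: direction of the bobbin's axis; the two second-row places are 64 mm apart, so the flanges of neighbours are 4 mm apart
- apex (a point): where the centre of a bobbin is when it is saddled in the gap between the two second-row bobbins, the top of the pyramid, 144 mm above the bench; x axis: direction of the bobbin's axis
- thin_bobbin: bystander: a thinner bobbin standing on end, flanges 42 mm, 74 mm tall; not part of the stack; origin at the centre of its underside. Leave alone.
- weight: bystander: steel weight with a knob, 50 mm diameter, 64 mm tall; origin at the centre of its underside. Leave alone.
- slabs: bystander: two flat specimen slabs stacked and joined, 100 x 70 x 22 mm; origin at the centre of its underside. Leave alone.
- jar: bystander: jar, 60 mm diameter, 95 mm tall; origin at the centre of its underside. Leave alone.
- bottle: bystander: bottle, 60 mm diameter, 165 mm tall; origin at the centre of its underside. Leave alone.
- dial_gauge: bystander: dial gauge on a 60 x 50 mm foot, 103 mm tall; origin at the centre of its underside. Leave alone.
Not all that is in view belongs to the job. Leave any turquoise look-alike of the part that bears bobbin_c_c alone.

How it is judged:
By the outcome, as a careful person would: the job done as asked, in the order asked, and still so for the second after the job is handed in, with the robot touching nothing.
It also fails if it takes over 70 s, if anything falls off the work surface, if the arm or the gripper's body presses on something with over 40 N, if the wrist force passes 120 N, or if a joint passes its speed limit or range.

## Robot

A 6-joint arm with a two-finger parallel gripper is mounted at the origin on the work surface. World frame = base frame: x ahead of the robot, y to its left, z up, the work surface at z = 0. Lengths are in m, angles in degrees, forces in N, time in s.
With the tool pointing down it reaches from about 0.4 to 0.825 m from the base axis. Payload 7 kg.
Tool frame: the origin (TCP) lies on the front face of the gripper's body, between the roots of the fingers; the fingertips stand 66 mm ahead of it and the grasp point (between the pads) lies 47 mm ahead of it; z points along the fingers, y is the line along which they close (so a half turn about z gives the same grasp; the last joint's range is limited). The gripper opens to 88 mm and grips with 3 to 60 N. Pads are 19 mm wide; open, the fingers measure 130 mm over their backs; the gripper's body (78 mm by 193 mm) begins 47 mm behind the grasp point.
Start: joints at [-59.124, 20.546, 0.682, 0, -70.136, -16.507], TCP at [0.167, -0.654, 0.292] pointing down, gripper open.
Joint ranges: [-176.03, 176.03], [-82.01, 121.73], [-58.28, 71.71], [-173.87, 95.51], [-174.79, -0.11], [-173.66, 173.66]. Speed limits (degrees/s): [136.94, 136.94, 172.46, 180, 180, 180].

## Interface

Orientations are given as [roll, pitch, yaw] about the fixed x, y, z axes, in that order (R = Rz(yaw) Ry(pitch) Rx(roll)).
In Python, from plant import ctrl gives the robot as it stands.
- The arm moves only by the tool send_rows, never from a script. Its argument "deltas" is a list of rows, each a list of 2 entries, a list of its own where there are three numbers: the shift along the tool's x, y, z each as a share of 800 mm, from -1 to 1, then the turn about the tool's z as a share of 90 degrees, from -1 to 1. A call has exactly 5 rows; each row is the pose to reach, as a shift and turn from the pose commanded when the call began, along the tool's axes at that moment; what a row does not reach only later rows make up. A row lasts 1/12 s, in which the tool goes at most 41.7 mm and 7.16 degrees, less where a joint would pass 70% of its speed; a pose out of reach is approached as far as the arm can. A call with a number of a shift or a turn outside -1 to 1 is refused whole. A call with a gripper value outside its range is refused whole. "gripper" is the opening, from 0 (shut) to 1 (fully open), set as the call begins (left out, the last holds). The fingers move at their own pace and stop on an object; the grip force is fixed at half the most. Time passes only in rows, so rows that repeat a pose let the fingers close, or fill a call up. It gives the time, the measured TCP pose, the force, the opening and the grip force at its end, in the units of the state.
- ctrl.get_obs(): the state, without advancing time (a new reading comes with each control period).
- ctrl.snapshot(name): name is "side" or "top"; returns a dict with "color" (420x560x3 uint8, red, green, blue), "vertical_fov" (degrees; the focal length in pixels is half the picture's height over the tangent of half this angle, whatever the lens; pixels are square), "cx", "cy" (the principal point, pixels), "rvec" (rotation vector, rad) and "tvec" (3), from world to camera coordinates, as OpenCV has them. Camera axes: x right, y down, z forward; pixel columns grow to the right and rows downward; lengths in m; the calibration is good to about 2 mm. A picture is of the moment at which its call begins. There is no depth.
- ctrl.close_job(): hands the job in; it is judged then, once.
Trained networks look in a picture, given as the dict that the camera call returned (one of the last four; its "shot" number tells which), for a name from the list of things; names that differ only in an ending like _2 or _b are one class to them, and where a whole thing is asked for, a point or a joint stands for the part that bears it (a point fixed in the world has none). Each returns a list of dicts, best first, with "conf" (0 to 1); they miss things now and then, are a little off and sometimes report something else, mostly with a low value. They report only what shows in the picture. A call takes as long as a camera call. They do not tell look-alikes from the thing itself.
- ctrl.boxes_of(picture, thing): "xy" ([column, row] as shares, 0 to 1, of the picture: columns of its width, rows of its height, amid what is visible of it).
- ctrl.cut_out(picture, thing): "pixels" (420x560 bool, what is visible of it) and "xy" ([column, row] as shares, 0 to 1, of the picture: columns of its width, rows of its height, amid what is visible of it).
The state is a dict: "clock": time; "joint_pos": joint angles; "qvel": joint speeds; "tau": joint torques, N m; "tool_pos": TCP position; "orientation": TCP orientation; "force": force on the tool from outside, world axes, zero at the start; "moment": the same for the moment, N m; "opening": finger opening in m; "gripper_force": force on a finger pad.
Only numpy, scipy, OpenCV 4.12 (cv2) and the standard library are available. Lean on these libraries where they do the work, as an engineer would, in place of code of your own. Each camera call takes 0.05 s, during which the arm holds its last target. There are 200 camera calls.

## Working session

There is one attempt and no reset: what is moved stays moved. The work goes in short steps, Python scripts to look and compute and a tool call to move; the robot and the scene stay as the last step left them, time stands still between calls to the robot, and variables do not carry over. Pictures are saved under pics/ and viewed, at most 10 in all, crops included, and the job is handed in when it is done.

Besides the shell and the picture viewer there is one more tool, called in YAML: its name, and indented under it one key for each argument. send_rows: Moves the arm, as the interface text tells. Shift numbers are shares of 800 mm and turn numbers shares of 90 degrees, none past 1 either way. Its arguments: {"type":"object","properties":{"deltas":{"type":"array","items":{"type":"array"}},"gripper":{"type":"number"}},"required":["deltas"]}

```bash
ls; mkdir -p pics
cat > h.py <<'E'
import numpy as np,cv2
from plant import ctrl
def cam(s):
    f=s["color"].shape[0]/2/np.tan(np.radians(s["vertical_fov"]/2))
    K=np.array([[f,0,s["cx"]],[0,f,s["cy"]],[0,0,1]]);R=cv2.Rodrigues(np.array(s["rvec"],float))[0]
    return K,R,np.array(s["tvec"],float).ravel()
def ray(s,px,z):
    K,R,t=cam(s);d=R.T@np.linalg.solve(K,[px[0],px[1],1]);c=-R.T@t
    return c+d*(z-c[2])/d[2]
def proj(s,P):
    K,R,t=cam(s);q=(np.atleast_2d(P)@R.T+t)@K.T
    return q[:,:2]/q[:,2:]
def save(s,n,crop=None,k=1):
    im=cv2.cvtColor(s["color"],cv2.COLOR_RGB2BGR)
    if crop: x0,y0,x1,y1=crop; im=im[y0:y1,x0:x1]
    cv2.imwrite("pics/"+n,cv2.resize(im,None,fx=k,fy=k,interpolation=cv2.INTER_CUBIC))
E
python3 - <<'E'
from h import *
W=np.array([560,420])
for n in("top","side"):
    s=ctrl.snapshot(n);save(s,n+"0.png")
    K,R,t=cam(s);print(n,K[0,0],(-R.T@t).round(3),R[2].round(2),{k for k in s})
    for th in("bobbin_a_c","bobbin_c_c","ramp_a","ramp_c","base_mid_c","cradle","thin_bobbin"):
        for f in(ctrl.boxes_of,):
            for d in f(s,th):
                p=np.array(d["xy"])*W;print(th,round(d["conf"],2),p.round(1),ray(s,p,.07)[:2].round(3))
E
```

```text
pics
top 422.4690321413833 [ 0.383 -0.005  1.085] [ 0.13  0.   -0.99] {'cy', 'rvec', 'shot', 'cx', 'vertical_fov', 'tvec', 'color'}
bobbin_a_c 0.94 [231.7 184.3] [0.583 0.129]
bobbin_c_c 0.67 [433.5 233.3] [ 0.456 -0.356]
bobbin_c_c 0.58 [386.9 301.2] [ 0.298 -0.237]
bobbin_c_c 0.53 [420.9 135.3] [ 0.7  -0.34]
ramp_a 0.72 [418.9 229.3] [ 0.466 -0.322]
ramp_a 0.67 [236.2 186.1] [0.579 0.118]
ramp_a 0.61 [148.2 231.6] [0.47 0.33]
ramp_a 0.33 [286.  231.6] [ 0.466 -0.002]
ramp_c 0.72 [418.9 229.3] [ 0.466 -0.322]
ramp_c 0.67 [236.2 186.1] [0.579 0.118]
ramp_c 0.61 [148.2 231.6] [0.47 0.33]
ramp_c 0.33 [286.  231.6] [ 0.466 -0.002]
base_mid_c 0.88 [345.5 164.8] [ 0.628 -0.151]
cradle 0.72 [336.9 173. ] [ 0.608 -0.129]
cradle 0.57 [355.2 255.7] [ 0.406 -0.167]
thin_bobbin 0.56 [215.7 251.5] [0.42  0.167]
side 479.0096052130093 [0.032 0.776 0.815] [ 0.44 -0.66 -0.6 ] {'cy', 'rvec', 'shot', 'cx', 'vertical_fov', 'tvec', 'color'}
bobbin_a_c 0.69 [237.3 251.9] [0.58  0.135]
bobbin_a_c 0.32 [307.5 255.1] [0.438 0.053]
bobbin_c_c 0.72 [376.2 171.5] [ 0.461 -0.371]
bobbin_c_c 0.69 [408.9 224.5] [ 0.287 -0.187]
ramp_a 0.76 [202.8 363.5] [0.444 0.412]
ramp_a 0.64 [227.8 272.9] [0.554 0.202]
ramp_a 0.33 [294.8 181.3] [ 0.63  -0.193]
ramp_c 0.76 [202.8 363.5] [0.444 0.412]
ramp_c 0.64 [227.8 272.9] [0.554 0.202]
ramp_c 0.33 [294.8 181.3] [ 0.63  -0.193]
base_mid_c 0.86 [286.9 196.5] [ 0.607 -0.118]
cradle 0.64 [281.4 221.4] [ 0.559 -0.019]
thin_bobbin 0.63 [285.7 300.9] [0.402 0.2  ]
```

View pics/top0.png

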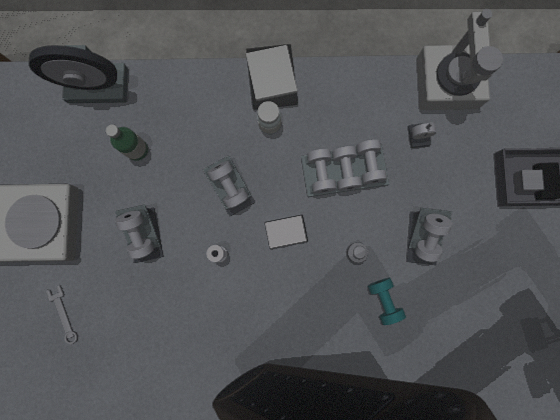

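View pics/side0.png

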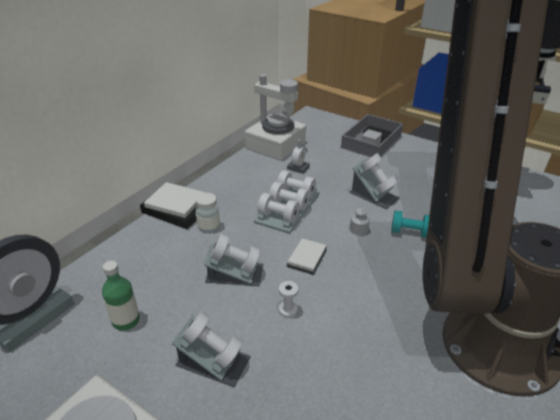

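```bash
cat >> h.py <<'E'
a=np.linspace(0,2*np.pi,24,endpoint=False)
def ring(u,r): return np.c_[np.full(24,u),r*np.cos(a),r*np.sin(a)]
PARTS=[np.r_[ring(.028,.03),ring(.05,.03)],np.r_[ring(-.028,.03),ring(-.05,.03)],np.r_[ring(-.03,.013),ring(.03,.013)]]
def pose(x,y,z,yaw,tilt):
    c,s=np.cos(yaw),np.sin(yaw);C,S=np.cos(tilt),np.sin(tilt)
    return np.array([[c,-s,0],[s,c,0],[0,0,1]])@np.array([[C,0,-S],[0,1,0],[S,0,C]]),np.array([x,y,z])
def sil(s,R,p):
    m=np.zeros(s["color"].shape[:2],np.uint8)
    for P in PARTS:
        q=proj(s,P@R.T+p)
        cv2.fillConvexPoly(m,cv2.convexHull((q*16).round().astype(np.int32)),1,cv2.LINE_8,4)
    return m
def fit(views,x,y,z,tilt,yaws,lockyaw=False):
    from scipy.optimize import minimize
    def cost(v):
        R,p=pose(v[0],v[1],z,v[2]/10,tilt);c=0
        for s,m in views:
            k=sil(s,R,p).astype(bool);c+=1-(k&m).sum()/max(1,(k|m).sum())
        return c/len(views)
    best=None
    for w in yaws:
        S=np.array([[x,y,w*10],[x+.015,y,w*10],[x,y+.015,w*10],[x,y,w*10+2]])
        r=minimize(cost,[x,y,w*10],method="Nelder-Mead",options=dict(initial_simplex=S,maxiter=90))
        if best is None or r.fun<best.fun: best=r
    return best.x*[1,1,.1],best.fun
E
cat > m.py <<'E'
from h import *
W=np.array([560,420]);T=ctrl.snapshot("top");S=ctrl.snapshot("side")
dets={}
for n,s in(("T",T),("S",S)):
    for th in ("bobbin_a_c",):
        for d in ctrl.cut_out(s,th):
            p=np.array(d["xy"])*W;z=.07;print(n,round(d["conf"],2),p.round(1),d["pixels"].sum(),ray(s,p,z)[:2].round(3));dets.setdefault(n,[]).append((p,d["pixels"],d["conf"]))
np.save("d.npy",0)
print("sloped")
for nm,g in(("mid",(.58,.13)),("left",(.47,.35)),("right",(.456,-.35))):
    views=[]
    for n,s in(("T",T),("S",S)):
        e=proj(s,[*g,.072])[0];c=[(np.linalg.norm(p-e),i) for i,(p,m,_) in enumerate(dets.get(n,[]))]
        if c and min(c)[0]<25: views.append((s,dets[n][min(c)[1]][1]))
    if not views: print(nm,"none");continue
    for t,z in((25,.067),(32,.072),(40,.079)):
        v,f=fit(views,*g,z,np.radians(t),np.arange(0,6.2,.785));print(nm,len(views),t,v[:2].round(4),np.degrees(v[2]).round(1),round(f,3))
print("level")
for g in((.61,-.075),(.62,-.14),(.63,-.20)):
    views=[]
    for n,s in(("T",T),("S",S)):
        e=proj(s,[*g,.042])[0];c=[(np.linalg.norm(p-e),i) for i,(p,m,_) in enumerate(dets.get(n,[]))]
        if c and min(c)[0]<15: views.append((s,dets[n][min(c)[1]][1]))
    if not views: print("none");continue
    v,f=fit(views,*g,.042,0,(-.2,.2));print(len(views),v[:2].round(4),np.degrees(v[2]).round(1),round(f,3))
E
python3 m.py
```

```text
T 0.95 [227.7 182.8] 771 [0.587 0.139]
S 0.58 [239.5 251.9] 779 [0.576 0.132]
S 0.46 [202.6 361.8] 1951 [0.446 0.41 ]
sloped
mid 2 25 [0.5857 0.1408] 27.0 0.131
mid 2 32 [0.585  0.1412] 389.8 0.202
mid 2 40 [0.5825 0.1422] 32.3 0.309
left none
right none
level
none
none
none
```

Run:
```python
from h import *
W=np.array([560,420])
for n in("top","side"):
  for k in range(2):
    s=ctrl.snapshot(n)
    for th in("bobbin_a_c","bobbin_b_c","bobbin_c_c","base_left_c","base_mid_c","ramp_a","cradle"):
        print(n,th,[(round(d["conf"],2),(np.array(d["xy"])*W).round(0).tolist(),int(d["pixels"].sum())) for d in ctrl.cut_out(s,th)])
s=ctrl.snapshot("top");g=cv2.cvtColor(s["color"],cv2.COLOR_RGB2GRAY)
print(g[150:200:3,300:390:3])
```

```text
top bobbin_a_c [(0.91, [232.0, 183.0], 810)]
top bobbin_b_c [(0.65, [133.0, 235.0], 969), (0.16, [321.0, 171.0], 715)]
top bobbin_c_c [(0.86, [433.0, 235.0], 1029), (0.83, [386.0, 300.0], 848)]
top base_left_c [(0.55, [323.0, 167.0], 751)]
top base_mid_c [(0.63, [134.0, 232.0], 897), (0.48, [147.0, 230.0], 1057)]
top ramp_a [(0.88, [149.0, 230.0], 1031), (0.77, [416.0, 230.0], 842), (0.72, [236.0, 185.0], 734)]
top cradle [(0.58, [337.0, 168.0], 1181)]
top bobbin_a_c [(0.93, [229.0, 183.0], 852), (0.34, [435.0, 235.0], 1025)]
top bobbin_b_c [(0.77, [134.0, 234.0], 904), (0.55, [232.0, 186.0], 876), (0.32, [337.0, 172.0], 1186)]
top bobbin_c_c [(0.65, [385.0, 303.0], 742), (0.62, [434.0, 236.0], 1036)]
top base_left_c [(0.65, [321.0, 169.0], 719)]
top base_mid_c [(0.66, [343.0, 168.0], 721)]
top ramp_a [(0.89, [417.0, 232.0], 1001), (0.81, [149.0, 229.0], 875), (0.73, [233.0, 187.0], 747)]
top cradle [(0.92, [338.0, 171.0], 1422)]
side bobbin_a_c [(0.84, [235.0, 251.0], 882), (0.58, [207.0, 214.0], 811)]
side bobbin_b_c [(0.81, [212.0, 337.0], 1229)]
side bobbin_c_c [(0.9, [408.0, 223
[... 2137 characters left out ...]
 75  86 107 120 135 134
  130 118 100  60  61  61  61  70  68  66  61  97]
 [ 94  97  80  89  75 104 119 130 135 130 121 110  75  82 108 123  85  70
   66  63  63  62  67  70  63  52  54  60  62  92]
 [ 91  95  79  93  67 102 116  85  70  63  59  59  65  63  58  61  57  58
   60  53  61  62  65  67  92  89  93  92  91  91]
 [ 91  95  66  96  65  61  60  61  62  70  67  64  60  57  66  64  67  67
   69  66  86  95  93  92  93  92  96  93  95  92]
 [ 97  92  92  97  95  59  56  60  71  68  68  64  93  76  67  62  65  91
   96  93  94  91  92  95  95  93  93  94  94  94]
 [ 93  93  96  93  98  93  67  91  88  96  93  97  95  91  95  94  95  93
   94  94  93  93  94  93  96  89  93  92  94  96]]
```

```bash
cat > m.py <<'E'
from h import *
W=np.array([560,420])
shots=[ctrl.snapshot(n) for n in("top","top","side","side")]
def go(th,g,z,tilt,yaws):
    v=[]
    for s in shots:
        e=proj(s,[*g,z])[0]
        c=sorted([(np.linalg.norm(np.array(d["xy"])*W-e),i,d["pixels"]) for i,d in enumerate(ctrl.cut_out(s,th))],key=lambda q:q[0])
        if c and c[0][0]<12: v.append((s,c[0][2]))
    for nm,vv in(("all",v),("top",[q for q in v if q[0]["tvec"][2]==shots[0]["tvec"][2]]),("side",[q for q in v if q[0]["tvec"][2]==shots[2]["tvec"][2]])):
        if vv: r,f=fit(vv,*g,z,np.radians(tilt),yaws);print(th,nm,len(vv),r[:2].round(4),np.degrees(r[2]).round(1),round(f,3))
E8=np.arange(0,6.2,.785)
go("bobbin_a_c",(.585,.14),.067,25,[.47]);go("bobbin_b_c",(.465,.36),.072,32,E8);go("bobbin_c_c",(.456,-.36),.079,40,E8)
go("base_left_c",(.61,-.08),.042,0,[-.2,.2]);go("base_mid_c",(.62,-.145),.042,0,[-.2,.2]);go("base_right_c",(.635,-.21),.042,0,[-.2,.2])
E
python3 m.py
```

```text
bobbin_a_c all 4 [0.5851 0.1392] 27.1 0.137
bobbin_a_c top 2 [0.5857 0.1405] 29.9 0.127
bobbin_a_c side 2 [0.5852 0.1391] 24.6 0.118
bobbin_b_c all 3 [0.4642 0.363 ] 12.7 0.12
bobbin_b_c top 2 [0.4645 0.3635] 13.2 0.122
bobbin_b_c side 1 [0.4649 0.3628] 372.2 0.103
bobbin_c_c all 4 [ 0.4465 -0.3509] -7.6 0.101
bobbin_c_c top 2 [ 0.4459 -0.35  ] -7.1 0.072
bobbin_c_c side 2 [ 0.4467 -0.3514] -7.1 0.119
base_left_c all 4 [ 0.6193 -0.0928] 9.6 0.104
base_left_c top 2 [ 0.6187 -0.0918] 7.1 0.086
base_left_c side 2 [ 0.6205 -0.0936] 8.8 0.115
base_mid_c all 3 [ 0.6264 -0.1575] 8.1 0.185
base_mid_c top 1 [ 0.6274 -0.1564] 6.1 0.08
base_mid_c side 2 [ 0.6248 -0.1595] 14.7 0.216
base_right_c all 4 [ 0.6406 -0.2193] 8.5 0.194
base_right_c top 2 [ 0.6423 -0.2189] 8.4 0.119
base_right_c side 2 [ 0.641  -0.2232] 15.9 0.246
```

```bash
cat > g.py <<'E'
import sys
from h import *
from scipy.spatial.transform import Rotation as Ro
# usage: g.py x y z yaw ; prints shift in shares and turn
o=ctrl.get_obs();R=Ro.from_euler("xyz",o["orientation"],degrees=True).as_matrix()
t=np.array([float(v) for v in sys.argv[1:4]]);xa=np.degrees(np.arctan2(R[1,0],R[0,0]))
d=float(sys.argv[4])-xa;d=(d+90)%180-90
print("clock",round(o["clock"],2),"tcp",np.round(o["tool_pos"],4),"rpy",np.round(o["orientation"],2),"q",np.round(o["joint_pos"],1))
print("F",np.round(o["force"],1),"open",o["opening"],"grip",o["gripper_force"])
print("shares",(R.T@(t-o["tool_pos"])/.8).round(4),"turn",round(-d/90,4))
E
python3 g.py .4386 -.3498 .22 -7.6
```

```text
clock 4.05 tcp [ 0.1675 -0.6539  0.2922] rpy [-180.     -0.   -165.63] q [-59.1  20.5   0.7   0.  -70.1 -16.5]
F [-0.2  0.3  0.2] open 0.08786538668176835 grip 0.0
shares [-0.4226  0.2841  0.0902] turn 0.2441
```

send_rows:
  deltas:
    - [[-0.2113, 0.142, 0.045], 0.244]
    - [[-0.2113, 0.142, 0.045], 0.244]
    - [[-0.2113, 0.142, 0.045], 0.244]
    - [[-0.2113, 0.142, 0.045], 0.244]
    - [[-0.2113, 0.142, 0.045], 0.244]
  gripper: 1

```text
clock: 4.47
tool_pos: [0.3018, -0.5027, 0.2565]
orientation: [-180.0, 0.0, 172.3]
force: [1.6, -0.5, -0.7]
opening: 0.0877
gripper_force: 0.0
```

send_rows:
  deltas:
    - [[-0.143, 0.211, 0.045], 0]
    - [[-0.143, 0.211, 0.045], 0]
    - [[-0.143, 0.211, 0.045], 0]
    - [[-0.143, 0.211, 0.045], 0]
    - [[-0.143, 0.211, 0.045], 0]

```text
clock: 4.88
tool_pos: [0.4379, -0.3501, 0.2208]
orientation: [-180.0, 0.0, 172.4]
force: [0.8, -0.6, -0.2]
opening: 0.0875
gripper_force: 0.0
```

```bash
python3 g.py .4386 -.3498 .1355 -7.6
```

```text
clock 4.88 tcp [ 0.4379 -0.3501  0.2208] rpy [-1.7999e+02  5.0000e-02  1.7242e+02] q [-18.6  13.2 -19.7   0.  -57.1 -78.9]
F [ 0.8 -0.6 -0.2] open 0.08748279354572394 grip 0.0
shares [-0.0007  0.0005  0.1066] turn 0.0002
```

send_rows:
  deltas:
    - [[-0.0007, 0.0005, 0.05], 0]
    - [[-0.0007, 0.0005, 0.09], 0]
    - [[-0.0007, 0.0005, 0.1066], 0]
    - [[-0.0007, 0.0005, 0.1066], 0]
    - [[-0.0007, 0.0005, 0.1066], 0]

```text
clock: 5.3
tool_pos: [0.4374, -0.3516, 0.1352]
orientation: [-180.0, -0.1, 172.4]
force: [-0.4, 0.2, 0.6]
opening: 0.0873
gripper_force: 0.0
```

send_rows:
  deltas:
    - [[0, 0, 0], 0]
    - [[0, 0, 0], 0]
    - [[0, 0, 0], 0]
    - [[0, 0, 0], 0]
    - [[0, 0, 0], 0]
  gripper: 0

```text
clock: 5.72
tool_pos: [0.4376, -0.3518, 0.1362]
orientation: [-180.0, 0.1, 172.4]
force: [-0.9, -0.9, -0.2]
opening: 0.0599
gripper_force: 0.0
```

send_rows:
  deltas:
    - [[0, 0, 0], 0]
    - [[0, 0, 0], 0]
    - [[0, 0, 0], 0]
    - [[0, 0, 0], 0]
    - [[0, 0, 0], 0]

```text
clock: 6.13
tool_pos: [0.4374, -0.3514, 0.1353]
orientation: [180.0, -0.0, 172.4]
force: [1.7, 16.2, 7.2]
opening: 0.0265
gripper_force: 8.8
```

send_rows:
  deltas:
    - [[0, 0, 0], 0]
    - [[0, 0, 0], 0]
    - [[0, 0, -0.03], 0]
    - [[0, 0, -0.07], 0]
    - [[0, 0, -0.11], 0]

```text
clock: 6.55
tool_pos: [0.4363, -0.3509, 0.2229]
orientation: [179.9, -0.2, 172.4]
force: [1.8, -0.1, -3.8]
opening: 0.025
gripper_force: 30.0
```

```bash
python3 g.py .57 -.38 .16 8.5
python3 - <<'E'
from h import *
s=ctrl.snapshot("side");save(s,"s1.png",(300,90,500,240),3)
E
```

```text
clock 6.55 tcp [ 0.4363 -0.3509  0.2229] rpy [179.92  -0.23 172.4 ] q [-18.8  13.1 -19.4  -0.  -57.7 -78.8]
F [ 1.8 -0.1 -3.8] open 0.02502175315182546 grip 29.98684287071228
shares [-0.1707 -0.014   0.0779] turn -0.1789
```

View pics/s1.png

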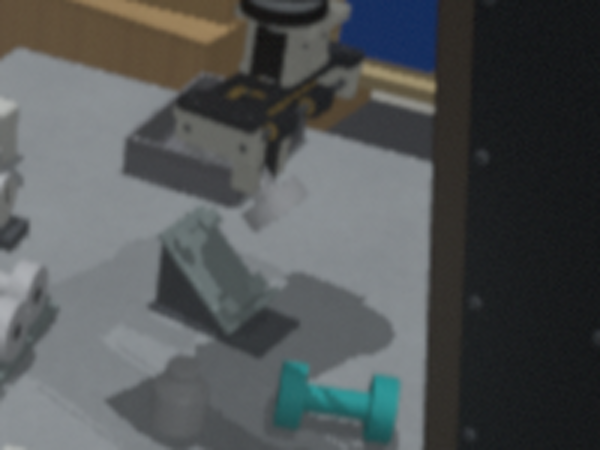

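send_rows:
  deltas:
    - [[-0.1707, -0.014, 0], -0.179]
    - [[-0.1707, -0.014, 0], -0.179]
    - [[-0.1707, -0.014, 0], -0.179]
    - [[-0.1707, -0.014, 0], -0.179]
    - [[-0.1707, -0.014, 0.04], -0.179]

```text
clock: 7.02
tool_pos: [0.5773, -0.3826, 0.1955]
orientation: [-179.6, 0.4, -171.3]
force: [2.8, -1.7, -2.9]
opening: 0.0248
gripper_force: 30.0
```

send_rows:
  deltas:
    - [[0, 0, 0.03], 0]
    - [[0, 0, 0.05], 0]
    - [[0, 0, 0.07], 0]
    - [[0, 0, 0.08], 0]
    - [[0, 0, 0.085], 0]

```text
clock: 7.43
tool_pos: [0.5702, -0.3802, 0.1209]
orientation: [179.9, -0.2, -171.5]
force: [0.2, -1.3, -3.6]
opening: 0.0251
gripper_force: 30.0
```

```bash
python3 g.py .57 -.38 .115 8.5
```

```text
clock 7.43 tcp [ 0.5702 -0.3802  0.1209] rpy [ 179.88   -0.19 -171.5 ] q [-17.5  29.5  -9.   -0.  -51.7 -64. ]
F [ 0.2 -1.3 -3.6] open 0.025114226800078493 grip 29.987668991088867
shares [0.0002 0.0003 0.0073] turn -0.0
```

send_rows:
  deltas:
    - [[0, 0, 0.008], 0]
    - [[0, 0, 0.012], 0]
    - [[0, 0, 0.015], 0]
    - [[0, 0, 0.018], 0]
    - [[0, 0, 0.02], 0]

```text
clock: 7.85
tool_pos: [0.5728, -0.381, 0.1097]
orientation: [-179.9, 0.2, -171.4]
force: [0.8, 5.1, 12.0]
opening: 0.0249
gripper_force: 30.0
```

send_rows:
  deltas:
    - [[0, 0, 0.003], 0]
    - [[0, 0, 0.006], 0]
    - [[0, 0, 0.009], 0]
    - [[0, 0, 0.011], 0]
    - [[0, 0, 0.011], 0]

```text
clock: 8.27
tool_pos: [0.5779, -0.3818, 0.106]
orientation: [-179.5, 0.8, -171.3]
force: [5.2, 6.6, 22.8]
opening: 0.0253
gripper_force: 30.5
```

```bash
python3 g.py .57 -.38 .093 8.5
python3 - <<'E'
from h import *
s=ctrl.snapshot("side");save(s,"s2.png",(260,80,460,230),3)
E
```

```text
clock 8.27 tcp [ 0.5779 -0.3818  0.106 ] rpy [-179.53    0.79 -171.3 ] q [-17.3  30.5  -9.6   0.1 -48.9 -64. ]
F [ 5.2  6.6 22.8] open 0.025316807496544354 grip 30.49993246793747
shares [0.0096 0.0039 0.0161] turn 0.0022
```

View pics/s2.png

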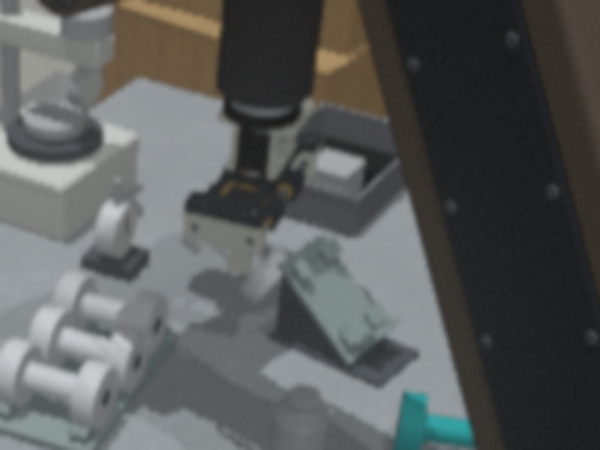

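send_rows:
  deltas:
    - [[-0.005, 0, 0.002], 0]
    - [[-0.01, 0, 0.004], 0]
    - [[-0.015, 0, 0.006], 0]
    - [[-0.02, 0, 0.006], 0]
    - [[-0.025, 0, 0.006], 0]

```text
clock: 8.73
tool_pos: [0.5928, -0.3786, 0.0966]
orientation: [-179.8, 0.2, -171.4]
force: [-1.7, -2.2, 1.2]
opening: 0.0252
gripper_force: 30.0
```

```bash
python3 g.py .57 -.38 .093 8.5
```

```text
clock 8.73 tcp [ 0.5928 -0.3786  0.0966] rpy [-179.82    0.21 -171.41] q [-16.7  32.2  -8.    0.1 -49.6 -64.8]
F [-1.7 -2.2  1.2] open 0.025171938859673462 grip 30.005086362361908
shares [0.0285 0.0025 0.0044] turn 0.0009
```

send_rows:
  deltas:
    - [[-0.005, 0, 0.003], 0]
    - [[-0.01, 0, 0.005], 0]
    - [[-0.012, 0, 0.006], 0]
    - [[-0.012, 0, 0.006], 0]
    - [[-0.012, 0, 0.006], 0]

```text
clock: 9.15
tool_pos: [0.5989, -0.3773, 0.0912]
orientation: [-180.0, -0.2, -171.5]
force: [-10.8, -1.9, 20.4]
opening: 0.0249
gripper_force: 30.0
```

```bash
python3 g.py .57 -.38 .093 8.5;python3 - <<'E'
from h import *
s=ctrl.snapshot("side");save(s,"s3.png",(280,130,380,205),6)
E
```

```text
clock 9.15 tcp [ 0.5989 -0.3773  0.0912] rpy [-179.96   -0.18 -171.46] q [-16.4  33.   -7.2   0.1 -49.9 -65.1]
F [-10.8  -1.9  20.4] open 0.024908206394811266 grip 30.00565677881241
shares [ 0.0362  0.0021 -0.0021] turn 0.0004
```

View pics/s3.png

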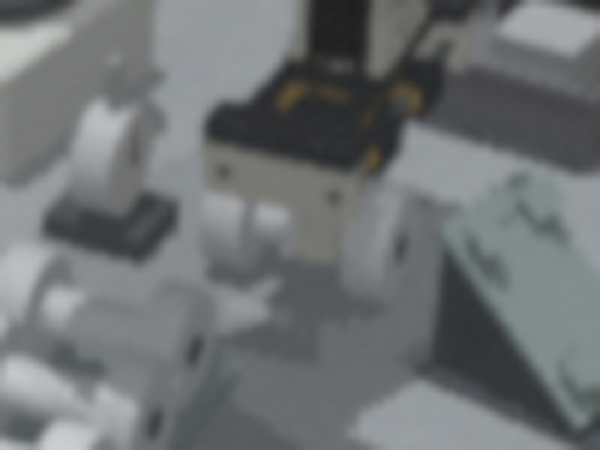

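Run:
```python
from h import *
s=ctrl.snapshot("side");print(s["shot"])
R,p=pose(.608,-.376,.03,np.radians(8.5),0)
for d in(-.005,0,.005):
    q=p+R[:,0]*d;print(d,"near hole",((proj(s,q-.05*R[:,0])-[280,130])*6).round(),"far flange left min",((proj(s,PARTS[0]@R.T+q)-[280,130])*6).min(0).round(),"near max",((proj(s,PARTS[1]@R.T+q)-[280,130])*6).max(0).round(),((proj(s,PARTS[1]@R.T+q)-[280,130])*6).min(0).round())
```

```text
17
-0.005 near hole [[413. 250.]] far flange left min [210. 150.] near max [432. 307.] [352. 183.]
0 near hole [[404. 248.]] far flange left min [201. 148.] near max [423. 305.] [343. 181.]
0.005 near hole [[394. 245.]] far flange left min [192. 146.] near max [414. 302.] [333. 179.]
```

send_rows:
  deltas:
    - [[0, 0, -0.04], 0]
    - [[0, 0, -0.09], 0]
    - [[0, 0, -0.14], 0]
    - [[0, 0, -0.19], 0]
    - [[0, 0, -0.2], 0]

```text
clock: 9.67
tool_pos: [0.6024, -0.3773, 0.2561]
orientation: [-179.7, 0.4, -171.4]
force: [1.3, -0.6, -1.1]
opening: 0.0249
gripper_force: 30.0
```

```bash
python3 g.py .6242 -.1896 .18 8.5
```

```text
clock 9.67 tcp [ 0.6024 -0.3773  0.2561] rpy [-179.72    0.4  -171.45] q [-16.4  24.9   2.5   0.1 -67.1 -65.1]
F [ 1.3 -0.6 -1.1] open 0.024926738794127254 grip 29.9862340092659
shares [-0.0611  0.2285  0.0945] turn 0.0006
```

send_rows:
  deltas:
    - [[-0.061, 0.2285, 0], 0]
    - [[-0.061, 0.2285, 0], 0]
    - [[-0.061, 0.2285, 0], 0]
    - [[-0.061, 0.2285, 0], 0]
    - [[-0.061, 0.2285, 0], 0]

```text
clock: 10.08
tool_pos: [0.6212, -0.1842, 0.2474]
orientation: [179.9, -0.1, -171.4]
force: [-0.1, -0.3, -3.9]
opening: 0.0248
gripper_force: 30.0
```

send_rows:
  deltas:
    - [[0, 0, 0.03], 0]
    - [[0, 0, 0.06], 0]
    - [[0, 0, 0.085], 0]
    - [[0, 0, 0.095], 0]
    - [[0, 0, 0.095], 0]

```text
clock: 10.5
tool_pos: [0.6199, -0.1879, 0.1694]
orientation: [179.9, -0.4, -171.5]
force: [-0.1, 0.3, -4.3]
opening: 0.0255
gripper_force: 30.0
```

```bash
python3 g.py .6242 -.1896 .154 8.5;python3 - <<'E'
from h import *
s=ctrl.snapshot("side");save(s,"s4.png",(230,110,380,222),5)
E
```

```text
clock 10.5 tcp [ 0.6199 -0.1879  0.1694] rpy [ 179.89   -0.35 -171.52] q [  0.3  23.7 -11.5  -0.1 -55.1 -81.8]
F [-0.1  0.3 -4.3] open 0.025522228337290873 grip 29.985588490962982
shares [-0.0052 -0.0029  0.0192] turn -0.0002
```

View pics/s4.png

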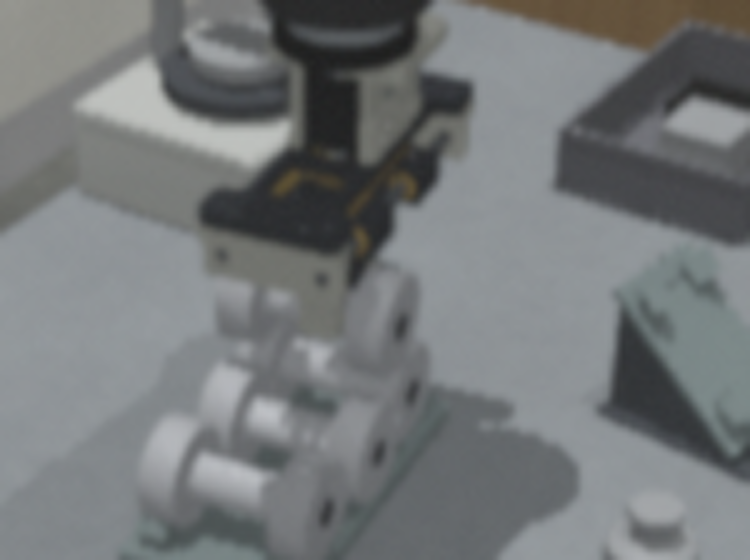

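send_rows:
  deltas:
    - [[-0.004, -0.002, 0.004], 0]
    - [[-0.004, -0.002, 0.008], 0]
    - [[-0.004, -0.002, 0.011], 0]
    - [[-0.004, -0.002, 0.014], 0]
    - [[-0.004, -0.002, 0.016], 0]

```text
clock: 10.97
tool_pos: [0.6251, -0.1895, 0.1603]
orientation: [180.0, 0.0, -171.5]
force: [-0.0, -0.3, -4.0]
opening: 0.0251
gripper_force: 30.0
```

```bash
python3 g.py .6242 -.1896 .154 8.5
```

```text
clock 10.97 tcp [ 0.6251 -0.1895  0.1603] rpy [ 1.800e+02  3.000e-02 -1.715e+02] q [  0.2  24.5 -11.6  -0.  -53.9 -81.7]
F [-0.  -0.3 -4. ] open 0.02510341181902077 grip 29.985683262348175
shares [0.0011 0.     0.0079] turn 0.0
```

send_rows:
  deltas:
    - [[0, 0, 0.0015], 0]
    - [[0, 0, 0.003], 0]
    - [[0, 0, 0.0045], 0]
    - [[0, 0, 0.005], 0]
    - [[0, 0, 0.005], 0]

```text
clock: 11.38
tool_pos: [0.6251, -0.1894, 0.1561]
orientation: [180.0, -0.0, -171.5]
force: [0.5, 0.2, -3.5]
opening: 0.0255
gripper_force: 30.0
```

send_rows:
  deltas:
    - [[0, 0, 0.001], 0]
    - [[0, 0, 0.002], 0]
    - [[0, 0, 0.0025], 0]
    - [[0, 0, 0.0025], 0]
    - [[0, 0, 0.0025], 0]

```text
clock: 11.8
tool_pos: [0.6254, -0.1895, 0.1546]
orientation: [-180.0, 0.0, -171.5]
force: [0.4, -0.3, -0.9]
opening: 0.0251
gripper_force: 30.0
```

send_rows:
  deltas:
    - [[0, 0, 0.001], 0]
    - [[0, 0, 0.0015], 0]
    - [[0, 0, 0.002], 0]
    - [[0, 0, 0.002], 0]
    - [[0, 0, 0.002], 0]

```text
clock: 12.22
tool_pos: [0.6255, -0.1896, 0.1543]
orientation: [-179.9, 0.1, -171.5]
force: [-3.0, 0.0, 9.2]
opening: 0.0252
gripper_force: 30.0
```

send_rows:
  deltas:
    - [[0, 0, 0], 0]
    - [[0, 0, 0], 0]
    - [[0, 0, 0], 0]
    - [[0, 0, 0], 0]
    - [[0, 0, 0], 0]
  gripper: 0.5

```text
clock: 12.63
tool_pos: [0.6252, -0.1894, 0.1524]
orientation: [180.0, -0.0, -171.5]
force: [-0.6, 0.0, -0.4]
opening: 0.0434
gripper_force: 0.0
```

send_rows:
  deltas:
    - [[0, 0, -0.03], 0]
    - [[0, 0, -0.07], 0]
    - [[0, 0, -0.11], 0]
    - [[0, 0, -0.12], 0]
    - [[0, 0, -0.12], 0]

```text
clock: 13.05
tool_pos: [0.6267, -0.1896, 0.2525]
orientation: [-179.9, 0.3, -171.5]
force: [-0.2, -0.4, 0.1]
opening: 0.0437
gripper_force: 0.0
```

```bash
python3 g.py .582 .137 .22 27
cat > p.py <<'E'
import sys
from h import *
W=np.array([560,420])
shots=[ctrl.snapshot(n) for n in("top","side")]
PL={"base_left_c":(.6193,-.0928,.042),"base_mid_c":(.6264,-.1575,.042),"base_right_c":(.6406,-.2193,.042),"gap_right":(.6335,-.1882,.093),"gap_left":(.624,-.1249,.093),"apex":(.6287,-.1566,.144)}
for nm in sys.argv[1:]:
    g=PL[nm]
    for s,c in zip(shots,"TS"):
        e=proj(s,g)[0];best=[]
        for th in("bobbin_a_c","bobbin_b_c","bobbin_c_c","base_left_c","base_mid_c","base_right_c"):
            for d in ctrl.cut_out(s,th):
                if np.linalg.norm(np.array(d["xy"])*W-e)<14: best.append(fit([(s,d["pixels"])],g[0],g[1],g[2],0,[.148]))
        for r,f in sorted(best,key=lambda b:b[1])[:2]: print(nm,c,r[:2].round(4),np.degrees(r[2]).round(1),round(f,3))
E
python3 p.py gap_right base_mid_c base_right_c
```

```text
clock 13.05 tcp [ 0.6267 -0.1896  0.2525] rpy [-179.9     0.35 -171.46] q [  0.2  20.   -5.5   0.1 -64.2 -81.7]
F [-0.2 -0.4  0.1] open 0.04373476199297654 grip 0.0
shares [-0.0052  0.4121  0.0399] turn -0.2051
gap_right S [ 0.6374 -0.1891] 12.3 0.134
gap_right S [ 0.5973 -0.1594] 30.5 0.656
base_mid_c T [ 0.6255 -0.1561] 9.6 0.584
base_mid_c S [ 0.6244 -0.1597] 16.3 0.185
base_mid_c S [ 0.6351 -0.2199] 31.9 0.624
base_right_c T [ 0.6488 -0.2009] 4.2 0.588
base_right_c S [ 0.6806 -0.2563] 10.1 0.068
base_right_c S [ 0.6393 -0.2244] 31.1 0.611
```

send_rows:
  deltas:
    - [[-0.003, 0.207, 0], -0.205]
    - [[-0.003, 0.207, 0], -0.205]
    - [[-0.003, 0.207, 0], -0.205]
    - [[-0.003, 0.207, 0], -0.205]
    - [[-0.003, 0.207, 0], -0.205]
  gripper: 1

```text
clock: 15.37
tool_pos: [0.6024, -0.0198, 0.249]
orientation: [180.0, 0.1, -152.8]
force: [0.1, -1.0, 0.6]
opening: 0.0718
gripper_force: 0.0
```

send_rows:
  deltas:
    - [[-0.0685, 0.195, 0.04], 0]
    - [[-0.0685, 0.195, 0.04], 0]
    - [[-0.0685, 0.195, 0.04], 0]
    - [[-0.0685, 0.195, 0.04], 0]
    - [[-0.0685, 0.195, 0.04], 0]

```text
clock: 15.78
tool_pos: [0.58, 0.1439, 0.2153]
orientation: [180.0, -0.0, -152.8]
force: [-0.7, -1.1, -0.4]
opening: 0.0874
gripper_force: 0.0
```

```bash
python3 g.py .5826 .1383 .121 27;python3 p.py gap_right base_mid_c base_right_c base_left_c
```

```text
clock 15.78 tcp [0.58   0.1439 0.2153] rpy [ 1.7996e+02 -3.0000e-02 -1.5281e+02] q [ 32.6  16.8 -15.4  -0.1 -57.9 -95.4]
F [-0.7 -1.1 -0.4] open 0.08737068170573144 grip 0.0
shares [ 0.0003 -0.0078  0.1178] turn 0.0021
gap_right T [ 0.6389 -0.1878] 8.0 0.148
gap_right T [ 0.6272 -0.2101] 14.3 0.58
gap_right S [ 0.6399 -0.1885] 9.3 0.105
gap_right S [ 0.6985 -0.2528] 23.3 0.661
base_mid_c T [ 0.6253 -0.1567] 7.5 0.148
base_mid_c S [ 0.6261 -0.158 ] 11.5 0.186
base_mid_c S [ 0.6315 -0.2256] 32.0 0.606
base_right_c T [ 0.652  -0.1967] 7.8 0.097
base_right_c T [ 0.6403 -0.2198] 9.2 0.543
base_right_c S [ 0.6816 -0.2572] 9.8 0.056
base_right_c S [ 0.6312 -0.222 ] 28.5 0.601
base_left_c T [ 0.6201 -0.0909] 9.4 0.105
base_left_c S [ 0.6209 -0.0921] 9.9 0.093
```

send_rows:
  deltas:
    - [[0, -0.008, 0.05], 0]
    - [[0, -0.008, 0.09], 0]
    - [[0, -0.008, 0.1178], 0]
    - [[0, -0.008, 0.1178], 0]
    - [[0, -0.008, 0.1178], 0]

```text
clock: 18.7
tool_pos: [0.5837, 0.1326, 0.1217]
orientation: [-180.0, -0.2, -153.0]
force: [0.1, 0.3, 0.2]
opening: 0.0876
gripper_force: 0.0
```

```bash
python3 g.py .5826 .1383 .121 27
```

```text
clock 18.7 tcp [0.5837 0.1326 0.1217] rpy [-1.7997e+02 -1.5000e-01 -1.5302e+02] q [ 31.5  22.7 -20.9   0.  -46.5 -94.5]
F [0.1 0.3 0.2] open 0.08758296649182401 grip 0.0
shares [-0.002   0.0069  0.0009] turn -0.0002
```

send_rows:
  deltas:
    - [[-0.001, 0.007, 0], 0]
    - [[-0.001, 0.007, 0], 0]
    - [[-0.001, 0.007, 0], 0]
    - [[-0.001, 0.007, 0], 0]
    - [[-0.001, 0.007, 0], 0]
  gripper: 0

```text
clock: 19.12
tool_pos: [0.5824, 0.1385, 0.1234]
orientation: [180.0, 0.1, -153.0]
force: [-0.2, 1.1, -0.0]
opening: 0.0596
gripper_force: 0.0
```

send_rows:
  deltas:
    - [[0, 0, 0], 0]
    - [[0, 0, 0], 0]
    - [[0, 0, 0], 0]
    - [[0, 0, 0], 0]
    - [[0, 0, 0], 0]

```text
clock: 19.53
tool_pos: [0.5822, 0.138, 0.1224]
orientation: [-180.0, -0.0, -153.0]
force: [5.5, -13.7, 3.6]
opening: 0.0262
gripper_force: 7.3
```

send_rows:
  deltas:
    - [[0, 0, 0], 0]
    - [[0, 0, 0], 0]
    - [[0, 0, -0.03], 0]
    - [[0, 0, -0.07], 0]
    - [[0, 0, -0.11], 0]

```text
clock: 19.95
tool_pos: [0.5809, 0.1379, 0.2095]
orientation: [180.0, -0.2, -153.1]
force: [2.1, 0.9, -4.5]
opening: 0.0255
gripper_force: 29.9
```

```bash
python3 g.py .6 .25 .121 27
```

```text
clock 19.95 tcp [0.5809 0.1379 0.2095] rpy [ 179.96   -0.25 -153.07] q [ 32.1  17.2 -15.7  -0.1 -57.4 -95.1]
F [ 2.1  0.9 -4.5] open 0.025471525928757018 grip 29.90335911512375
shares [-0.0853  0.114   0.1104] turn -0.0008
```

send_rows:
  deltas:
    - [[-0.085, 0.114, 0], 0]
    - [[-0.085, 0.114, 0], 0]
    - [[-0.085, 0.114, 0], 0]
    - [[-0.085, 0.114, 0.04], 0]
    - [[-0.085, 0.114, 0.08], 0]

```text
clock: 20.37
tool_pos: [0.6019, 0.2533, 0.1465]
orientation: [179.9, 0.2, -152.9]
force: [-0.7, -0.2, -5.7]
opening: 0.0254
gripper_force: 29.9
```

send_rows:
  deltas:
    - [[0, 0, 0.025], 0]
    - [[0, 0, 0.04], 0]
    - [[0, 0, 0.045], 0]
    - [[0, 0, 0.047], 0]
    - [[0, 0, 0.047], 0]

```text
clock: 20.78
tool_pos: [0.6019, 0.2506, 0.1094]
orientation: [180.0, 0.1, -153.0]
force: [0.0, 0.1, -4.2]
opening: 0.0252
gripper_force: 29.9
```

send_rows:
  deltas:
    - [[-0.003, 0, 0.004], 0]
    - [[-0.006, 0, 0.008], 0]
    - [[-0.01, 0, 0.012], 0]
    - [[-0.015, 0, 0.015], 0]
    - [[-0.02, 0, 0.018], 0]

```text
clock: 21.2
tool_pos: [0.6163, 0.2578, 0.0951]
orientation: [-180.0, 0.1, -153.0]
force: [-0.7, -1.3, 0.8]
opening: 0.025
gripper_force: 30.0
```

```bash
python3 g.py .6 .25 .0868 27
```

```text
clock 21.2 tcp [0.6163 0.2578 0.0951] rpy [-1.8000e+02  5.0000e-02 -1.5302e+02] q [  39.4   29.7  -12.9    0.   -47.4 -102.4]
F [-0.7 -1.3  0.8] open 0.02502115193922821 grip 30.00042736530304
shares [0.0226 0.0005 0.0103] turn -0.0002
```

send_rows:
  deltas:
    - [[-0.004, 0, 0.003], 0]
    - [[-0.008, 0, 0.006], 0]
    - [[-0.01, 0, 0.009], 0]
    - [[-0.012, 0, 0.012], 0]
    - [[-0.012, 0, 0.012], 0]

```text
clock: 21.62
tool_pos: [0.6236, 0.2616, 0.0861]
orientation: [-180.0, -0.1, -153.0]
force: [-8.4, -3.6, 16.3]
opening: 0.0249
gripper_force: 30.0
```

```bash
python3 g.py .6 .25 .0868 27;python3 - <<'E'
from h import *
s=ctrl.snapshot("side");save(s,"s5.png",(150,170,300,282),5)
E
```

```text
clock 21.62 tcp [0.6236 0.2616 0.0861] rpy [-1.7996e+02 -1.0000e-01 -1.5301e+02] q [  39.2   31.   -12.     0.   -47.1 -102.3]
F [-8.4 -3.6 16.3] open 0.024939410858944622 grip 29.995781779289246
shares [ 0.0329  0.0005 -0.0008] turn -0.0001
```

View pics/s5.png

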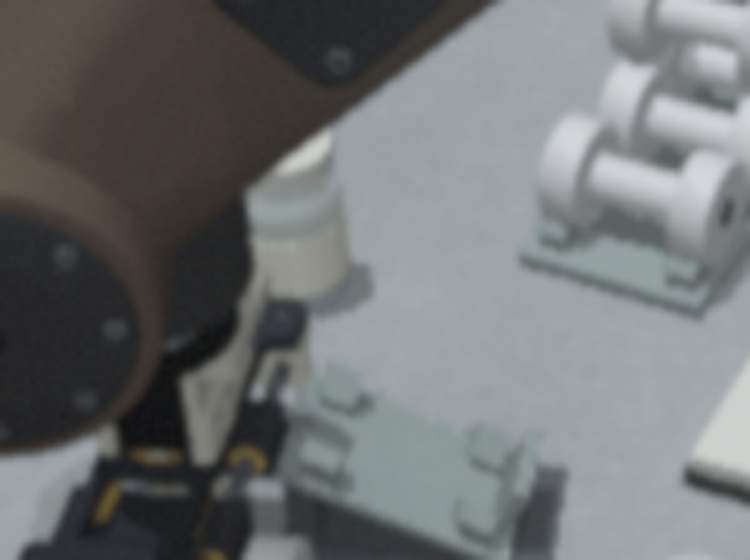

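send_rows:
  deltas:
    - [[0, 0, -0.04], 0]
    - [[0, 0, -0.09], 0]
    - [[0, 0, -0.14], 0]
    - [[0, 0, -0.19], 0]
    - [[0, 0, -0.205], 0]

```text
clock: 22.08
tool_pos: [0.6264, 0.2632, 0.2556]
orientation: [180.0, 0.5, -153.0]
force: [1.3, 0.5, -2.3]
opening: 0.0253
gripper_force: 30.0
```

```bash
python3 g.py .619 -.1257 .25 8.5
python3 - <<'E'
import numpy as np
from plant import ctrl
o=ctrl.get_obs();p=np.array(o["tool_pos"]);d=np.array([.619,-.1257,.25])-p
y=np.radians(-171.5);x=np.array([np.cos(y),np.sin(y),0]);Y=np.array([np.sin(y),-np.cos(y),0])
print("in new frame",x@d/.8,Y@d/.8)
E
```

```text
clock 22.08 tcp [0.6264 0.2632 0.2556] rpy [ 179.98    0.54 -152.98] q [ 3.920e+01  2.200e+01 -2.100e+00  1.000e-01 -6.540e+01 -1.023e+02]
F [ 1.3  0.5 -2.3] open 0.02526730316063793 grip 29.99350279569626
shares [ 0.2291 -0.4289  0.0047] turn 0.2058
in new frame 0.08097534581752105 -0.4794645998474254
```

send_rows:
  deltas:
    - [[0.1145, -0.2145, 0], 0.206]
    - [[0.1145, -0.2145, 0], 0.206]
    - [[0.1145, -0.2145, 0], 0.206]
    - [[0.1145, -0.2145, 0], 0.206]
    - [[0.1145, -0.2145, 0], 0.206]

```text
clock: 22.5
tool_pos: [0.6194, 0.0647, 0.2477]
orientation: [180.0, -0.1, -171.7]
force: [1.4, -0.1, -3.6]
opening: 0.0252
gripper_force: 30.0
```

send_rows:
  deltas:
    - [[0.0405, -0.24, 0], 0]
    - [[0.0405, -0.24, 0], 0]
    - [[0.0405, -0.24, 0], 0]
    - [[0.0405, -0.24, 0], 0]
    - [[0.0405, -0.24, 0], 0]

```text
clock: 22.92
tool_pos: [0.6158, -0.1301, 0.2477]
orientation: [180.0, -0.1, -171.6]
force: [1.1, -0.1, -3.9]
opening: 0.0253
gripper_force: 30.0
```

send_rows:
  deltas:
    - [[0, 0, 0.03], 0]
    - [[0, 0, 0.06], 0]
    - [[0, 0, 0.085], 0]
    - [[0, 0, 0.1], 0]
    - [[0, 0, 0.1], 0]

```text
clock: 23.33
tool_pos: [0.6147, -0.127, 0.1649]
orientation: [179.9, -0.3, -171.6]
force: [0.2, 0.2, -4.8]
opening: 0.0252
gripper_force: 30.0
```

```bash
python3 g.py .619 -.1257 .1495 8.5
```

```text
clock 23.33 tcp [ 0.6147 -0.127   0.1649] rpy [ 179.93   -0.33 -171.61] q [  6.1  22.3 -14.5  -0.1 -53.5 -87.7]
F [ 0.2  0.2 -4.8] open 0.02519361380449124 grip 29.993041455745697
shares [-0.0057  0.0008  0.0192] turn -0.0012
```

send_rows:
  deltas:
    - [[-0.003, 0, 0.004], 0]
    - [[-0.003, 0, 0.008], 0]
    - [[-0.003, 0, 0.011], 0]
    - [[-0.003, 0, 0.012], 0]
    - [[-0.003, 0, 0.012], 0]

```text
clock: 23.75
tool_pos: [0.619, -0.1266, 0.1596]
orientation: [-180.0, 0.0, -171.6]
force: [0.1, -0.6, -4.8]
opening: 0.0251
gripper_force: 30.0
```

send_rows:
  deltas:
    - [[0, 0, 0.001], 0]
    - [[0, 0, 0.002], 0]
    - [[0, 0, 0.003], 0]
    - [[0, 0, 0.003], 0]
    - [[0, 0, 0.003], 0]

```text
clock: 24.17
tool_pos: [0.6188, -0.1268, 0.1568]
orientation: [180.0, -0.0, -171.6]
force: [-0.4, 0.4, -2.6]
opening: 0.025
gripper_force: 30.0
```

send_rows:
  deltas:
    - [[0, 0, 0.001], 0]
    - [[0, 0, 0.002], 0]
    - [[0, 0, 0.003], 0]
    - [[0, 0, 0.003], 0]
    - [[0, 0, 0.003], 0]

```text
clock: 24.58
tool_pos: [0.6188, -0.1268, 0.1542]
orientation: [-180.0, -0.0, -171.6]
force: [0.4, 0.8, -3.9]
opening: 0.025
gripper_force: 30.0
```

```bash
python3 g.py .619 -.1257 .1495 8.5;python3 - <<'E'
from h import *
s=ctrl.snapshot("side");save(s,"s6.png",(240,120,360,210),6)
E
```

```text
clock 24.58 tcp [ 0.6188 -0.1268  0.1542] rpy [-1.8000e+02 -2.0000e-02 -1.7157e+02] q [  6.1  23.1 -14.8   0.  -52.  -87.7]
F [ 0.4  0.8 -3.9] open 0.024968092634085993 grip 29.992980659008026
shares [-0.0005  0.0014  0.0059] turn -0.0008
```

View pics/s6.png

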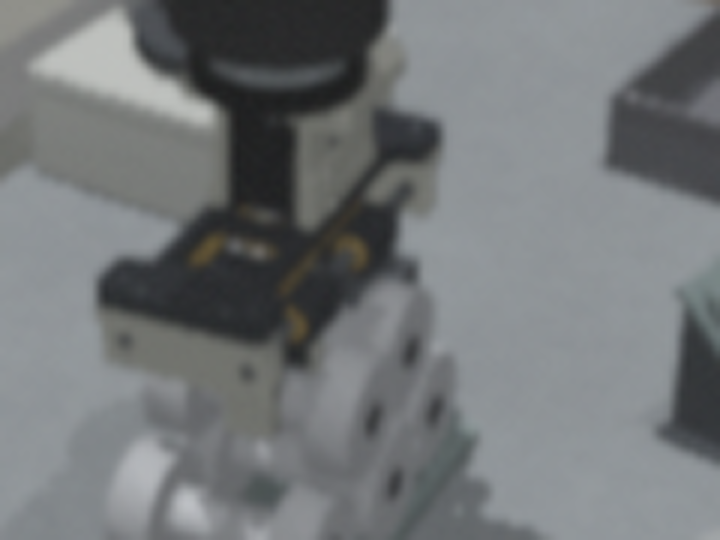

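send_rows:
  deltas:
    - [[0, 0.001, 0.0015], 0]
    - [[0, 0.001, 0.003], 0]
    - [[0, 0.001, 0.004], 0]
    - [[0, 0.001, 0.005], 0]
    - [[0, 0.001, 0.005], 0]

```text
clock: 25.05
tool_pos: [0.6186, -0.126, 0.1501]
orientation: [180.0, -0.0, -171.6]
force: [-0.1, -0.3, -4.0]
opening: 0.0249
gripper_force: 30.0
```

send_rows:
  deltas:
    - [[0, 0, 0.0005], 0]
    - [[0, 0, 0.001], 0]
    - [[0, 0, 0.0015], 0]
    - [[0, 0, 0.0015], 0]
    - [[0, 0, 0.0015], 0]

```text
clock: 25.47
tool_pos: [0.6189, -0.126, 0.1494]
orientation: [-180.0, 0.0, -171.6]
force: [0.4, -0.1, -1.9]
opening: 0.0253
gripper_force: 30.0
```

send_rows:
  deltas:
    - [[0, 0, 0.001], 0]
    - [[0, 0, 0.0015], 0]
    - [[0, 0, 0.002], 0]
    - [[0, 0, 0.002], 0]
    - [[0, 0, 0.002], 0]

```text
clock: 25.88
tool_pos: [0.6191, -0.1261, 0.1491]
orientation: [-180.0, 0.1, -171.5]
force: [-3.1, 1.7, 7.8]
opening: 0.0255
gripper_force: 30.0
```

send_rows:
  deltas:
    - [[0, 0, 0], 0]
    - [[0, 0, 0], 0]
    - [[0, 0, 0], 0]
    - [[0, 0, 0], 0]
    - [[0, 0, 0], 0]
  gripper: 0.5

```text
clock: 26.3
tool_pos: [0.6188, -0.126, 0.1475]
orientation: [-180.0, -0.0, -171.6]
force: [0.5, -0.3, 0.1]
opening: 0.0435
gripper_force: 0.0
```

send_rows:
  deltas:
    - [[0, 0, -0.03], 0]
    - [[0, 0, -0.07], 0]
    - [[0, 0, -0.11], 0]
    - [[0, 0, -0.12], 0]
    - [[0, 0, -0.12], 0]

```text
clock: 26.72
tool_pos: [0.6203, -0.1261, 0.2472]
orientation: [-179.9, 0.3, -171.5]
force: [0.7, -1.0, -0.1]
opening: 0.0439
gripper_force: 0.0
```

```bash
python3 p.py gap_left gap_right;python3 g.py .46 .362 .21 12.7
```

```text
gap_left T [ 0.6224 -0.1236] 11.1 0.536
gap_left T [ 0.6026 -0.1519] 19.0 0.762
gap_left S [ 0.6222 -0.1254] 11.3 0.096
gap_left S [ 0.6444 -0.1045] -15.1 0.818
gap_right T [ 0.6379 -0.1867] 10.4 0.578
gap_right S [ 0.6209 -0.1241] 11.4 0.092
gap_right S [ 0.636  -0.1898] 27.7 0.339
clock 28.02 tcp [ 0.6187 -0.126   0.2436] rpy [ 180.     -0.   -171.57] q [  6.2  18.4  -9.   -0.  -62.6 -87.7]
F [-0.3  0.1  0.3] open 0.04394852352115937 grip 0.0
shares [0.1068 0.6325 0.042 ] turn -0.0475
```

send_rows:
  deltas:
    - [[-0.0136, -0.0804, 0], 0]
    - [[-0.0136, -0.0804, 0], 0]
    - [[-0.0136, -0.0804, 0.02], 0]
    - [[-0.0136, -0.0804, 0.05], 0]
    - [[-0.0136, -0.0804, 0.07], 0]

```text
clock: 28.43
tool_pos: [0.6385, -0.1886, 0.1858]
orientation: [180.0, -0.0, -171.7]
force: [-0.6, 0.4, -1.3]
opening: 0.0439
gripper_force: 0.0
```

send_rows:
  deltas:
    - [[0, 0, 0.03], 0]
    - [[0, 0, 0.055], 0]
    - [[0, 0, 0.055], 0]
    - [[0, 0, 0.055], 0]
    - [[0, 0, 0.055], 0]

```text
clock: 28.85
tool_pos: [0.6397, -0.1882, 0.1448]
orientation: [-180.0, 0.1, -171.5]
force: [0.1, -0.4, 1.4]
opening: 0.0441
gripper_force: 0.0
```

send_rows:
  deltas:
    - [[0, 0, 0], 0]
    - [[0, 0, 0], 0]
    - [[0, 0, 0], 0]
    - [[0, 0, 0], 0]
    - [[0, 0, 0], 0]
  gripper: 0

```text
clock: 29.27
tool_pos: [0.6393, -0.1882, 0.1446]
orientation: [-180.0, 0.1, -171.6]
force: [-1.6, -0.4, 4.1]
opening: 0.0254
gripper_force: 30.0
```

send_rows:
  deltas:
    - [[0, 0, 0], 0]
    - [[0, 0, 0], 0]
    - [[0, 0, -0.003], 0]
    - [[0, 0, -0.006], 0]
    - [[0, 0, -0.008], 0]

```text
clock: 29.68
tool_pos: [0.6384, -0.1879, 0.1494]
orientation: [180.0, -0.1, -171.6]
force: [-0.1, 0.4, -4.1]
opening: 0.0252
gripper_force: 30.0
```

```bash
python3 g.py .633 -.189 .14 8.5
```

```text
clock 29.68 tcp [ 0.6384 -0.1879  0.1494] rpy [ 1.7996e+02 -7.0000e-02 -1.7159e+02] q [  0.3  26.2 -10.4  -0.  -53.4 -81.9]
F [-0.1  0.4 -4.1] open 0.02518170199226503 grip 29.99597042798996
shares [ 0.0069 -0.0004  0.0118] turn -0.0009
```

send_rows:
  deltas:
    - [[0.004, 0, 0], 0]
    - [[0.008, 0, 0], 0]
    - [[0.008, 0, 0.003], 0]
    - [[0.008, 0, 0.006], 0]
    - [[0.008, 0, 0.007], 0]

```text
clock: 30.1
tool_pos: [0.6324, -0.1892, 0.1446]
orientation: [-180.0, -0.0, -171.6]
force: [-3.6, 0.3, 5.8]
opening: 0.0252
gripper_force: 30.0
```

send_rows:
  deltas:
    - [[0, 0, 0.0005], 0]
    - [[0, 0, 0.001], 0]
    - [[0, 0, 0.001], 0]
    - [[0, 0, 0.001], 0]
    - [[0, 0, 0.001], 0]

```text
clock: 30.52
tool_pos: [0.6324, -0.1892, 0.1446]
orientation: [-180.0, -0.0, -171.6]
force: [-4.1, 1.4, 5.9]
opening: 0.0257
gripper_force: 30.0
```

send_rows:
  deltas:
    - [[0, 0, 0], 0]
    - [[0, 0, 0], 0]
    - [[0, 0, 0], 0]
    - [[0, 0, 0], 0]
    - [[0, 0, 0], 0]
  gripper: 0.5

```text
clock: 30.93
tool_pos: [0.6328, -0.189, 0.1435]
orientation: [-180.0, 0.0, -171.6]
force: [0.8, 0.2, -0.5]
opening: 0.043
gripper_force: 0.0
```

send_rows:
  deltas:
    - [[0, 0, -0.03], 0]
    - [[0, 0, -0.08], 0]
    - [[0, 0, -0.12], 0]
    - [[0, 0, -0.13], 0]
    - [[0, 0, -0.13], 0]

```text
clock: 31.35
tool_pos: [0.6342, -0.1892, 0.2517]
orientation: [-179.9, 0.4, -171.5]
force: [0.5, -0.5, 0.3]
opening: 0.0439
gripper_force: 0.0
```

send_rows:
  deltas:
    - [[0.0373, 0.238, 0], 0]
    - [[0.0373, 0.238, 0], 0]
    - [[0.0373, 0.238, 0], 0]
    - [[0.0373, 0.238, 0], 0]
    - [[0.0373, 0.238, 0], 0]
  gripper: 1

```text
clock: 31.77
tool_pos: [0.5736, -0.0024, 0.2468]
orientation: [180.0, -0.0, -171.5]
force: [-0.8, 0.2, -0.6]
opening: 0.0716
gripper_force: 0.0
```

send_rows:
  deltas:
    - [[0.0373, 0.238, 0], 0]
    - [[0.0373, 0.238, 0], 0]
    - [[0.0373, 0.238, 0], 0]
    - [[0.0373, 0.238, 0], 0]
    - [[0.0373, 0.238, 0], 0]

```text
clock: 32.18
tool_pos: [0.5163, 0.1818, 0.247]
orientation: [180.0, -0.0, -171.5]
force: [0.1, 0.1, -1.2]
opening: 0.0875
gripper_force: 0.0
```

send_rows:
  deltas:
    - [[0.0373, 0.238, 0], -0.047]
    - [[0.0373, 0.238, 0], -0.047]
    - [[0.0373, 0.238, 0], -0.047]
    - [[0.0373, 0.238, 0], -0.047]
    - [[0.0373, 0.238, 0], -0.047]

```text
clock: 32.6
tool_pos: [0.4588, 0.3661, 0.2468]
orientation: [180.0, -0.0, -167.3]
force: [0.2, -0.0, 0.5]
opening: 0.0878
gripper_force: 0.0
```

```bash
python3 p.py gap_left gap_right base_left_c;python3 g.py .4594 .3619 .127 12.7
```

```text
gap_left T [ 0.6208 -0.1254] 8.1 0.069
gap_left T [ 0.6471 -0.1466] 19.3 0.785
gap_right T [ 0.6318 -0.1867] 7.2 0.109
gap_right T [ 0.6263 -0.2137] 15.7 0.613
base_left_c T [ 0.6188 -0.0931] 7.8 0.31
clock 34.5 tcp [0.4603 0.3629 0.2476] rpy [ 180.      0.   -167.34] q [  57.4   14.1  -14.5    0.   -61.4 -134.7]
F [-0.6 -0.9  0.2] open 0.08757594515059883 grip 0.0
shares [ 0.0014 -0.001   0.1507] turn -0.0004
```

send_rows:
  deltas:
    - [[0.001, -0.001, 0.05], 0]
    - [[0.001, -0.001, 0.1], 0]
    - [[0.001, -0.001, 0.14], 0]
    - [[0.001, -0.001, 0.1507], 0]
    - [[0.001, -0.001, 0.1507], 0]

```text
clock: 34.92
tool_pos: [0.4589, 0.3608, 0.1247]
orientation: [-179.8, -0.2, -167.3]
force: [0.1, -0.3, 0.5]
opening: 0.0873
gripper_force: 0.0
```

send_rows:
  deltas:
    - [[0, 0, 0], 0]
    - [[0, 0, 0], 0]
    - [[0, 0, 0], 0]
    - [[0, 0, 0], 0]
    - [[0, 0, 0], 0]
  gripper: 0

```text
clock: 35.33
tool_pos: [0.46, 0.3625, 0.1284]
orientation: [179.9, 0.1, -167.3]
force: [0.2, -0.0, 0.1]
opening: 0.06
gripper_force: 0.0
```

send_rows:
  deltas:
    - [[0, 0, 0], 0]
    - [[0, 0, 0], 0]
    - [[0, 0, 0], 0]
    - [[0, 0, 0], 0]
    - [[0, 0, 0], 0]

```text
clock: 35.75
tool_pos: [0.4597, 0.3614, 0.127]
orientation: [-179.9, -0.0, -167.3]
force: [5.8, -13.9, 6.4]
opening: 0.0265
gripper_force: 7.6
```

send_rows:
  deltas:
    - [[0, 0, 0], 0]
    - [[0, 0, 0], 0]
    - [[0, 0, -0.03], 0]
    - [[0, 0, -0.07], 0]
    - [[0, 0, -0.11], 0]

```text
clock: 36.17
tool_pos: [0.4589, 0.3612, 0.2144]
orientation: [-179.9, -0.2, -167.4]
force: [0.5, 1.1, -3.3]
opening: 0.0253
gripper_force: 30.0
```

```bash
python3 g.py .6 .25 .121 12.7
```

```text
clock 36.17 tcp [0.4589 0.3612 0.2144] rpy [-179.87   -0.19 -167.37] q [  57.4   15.7  -17.    -0.   -57.5 -134.7]
F [ 0.5  1.1 -3.3] open 0.025266549091109692 grip 29.955097138881683
shares [-0.1421 -0.1739  0.1167] turn -0.0007
```

send_rows:
  deltas:
    - [[-0.142, -0.174, 0], 0]
    - [[-0.142, -0.174, 0], 0]
    - [[-0.142, -0.174, 0], 0]
    - [[-0.142, -0.174, 0], 0]
    - [[-0.142, -0.174, 0.03], 0]

```text
clock: 36.58
tool_pos: [0.6063, 0.249, 0.1946]
orientation: [179.9, 0.4, -167.4]
force: [1.9, 2.5, -2.6]
opening: 0.0251
gripper_force: 30.0
```

send_rows:
  deltas:
    - [[0, 0, 0.04], 0]
    - [[0, 0, 0.07], 0]
    - [[0, 0, 0.09], 0]
    - [[0, 0, 0.097], 0]
    - [[0, 0, 0.097], 0]

```text
clock: 37.0
tool_pos: [0.5999, 0.2503, 0.111]
orientation: [-179.9, -0.2, -167.4]
force: [-0.1, -0.3, -3.2]
opening: 0.0253
gripper_force: 30.0
```

send_rows:
  deltas:
    - [[-0.003, 0, 0.004], 0]
    - [[-0.006, 0, 0.008], 0]
    - [[-0.01, 0, 0.012], 0]
    - [[-0.015, 0, 0.015], 0]
    - [[-0.02, 0, 0.018], 0]

```text
clock: 37.42
tool_pos: [0.6178, 0.2555, 0.1005]
orientation: [179.9, 0.2, -167.3]
force: [-1.1, 1.5, 2.8]
opening: 0.0256
gripper_force: 30.0
```

```bash
python3 g.py .6 .25 .0881 12.7
```

```text
clock 37.42 tcp [0.6178 0.2555 0.1005] rpy [ 1.7994e+02  1.6000e-01 -1.6731e+02] q [  39.1   29.4  -12.6    0.   -47.8 -116.5]
F [-1.1  1.5  2.8] open 0.02564336122116128 grip 30.00034600496292
shares [ 0.0233 -0.0018  0.0155] turn -0.0001
```

send_rows:
  deltas:
    - [[-0.004, 0, 0.003], 0]
    - [[-0.008, 0, 0.006], 0]
    - [[-0.011, 0, 0.009], 0]
    - [[-0.014, 0, 0.011], 0]
    - [[-0.016, 0, 0.013], 0]

```text
clock: 37.83
tool_pos: [0.6299, 0.2578, 0.0886]
orientation: [180.0, 0.1, -167.3]
force: [2.2, 2.6, 2.7]
opening: 0.0248
gripper_force: 30.0
```

send_rows:
  deltas:
    - [[-0.002, 0, 0.001], 0]
    - [[-0.004, 0, 0.002], 0]
    - [[-0.004, 0, 0.003], 0]
    - [[-0.004, 0, 0.003], 0]
    - [[-0.004, 0, 0.003], 0]

```text
clock: 38.25
tool_pos: [0.6314, 0.2579, 0.087]
orientation: [-180.0, -0.1, -167.3]
force: [-4.3, 2.7, 11.4]
opening: 0.0257
gripper_force: 30.0
```

send_rows:
  deltas:
    - [[-0.001, 0, 0.002], 0]
    - [[-0.002, 0, 0.003], 0]
    - [[-0.002, 0, 0.003], 0]
    - [[-0.002, 0, 0.003], 0]
    - [[-0.002, 0, 0.003], 0]

```text
clock: 38.67
tool_pos: [0.6318, 0.258, 0.0867]
orientation: [-180.0, -0.2, -167.3]
force: [-15.8, 1.6, 29.8]
opening: 0.0254
gripper_force: 30.0
```

send_rows:
  deltas:
    - [[0, 0, -0.04], 0]
    - [[0, 0, -0.09], 0]
    - [[0, 0, -0.14], 0]
    - [[0, 0, -0.19], 0]
    - [[0, 0, -0.235], 0]

```text
clock: 39.08
tool_pos: [0.6326, 0.2574, 0.2726]
orientation: [-179.9, -0.2, -167.4]
force: [0.6, 1.7, -3.8]
opening: 0.0254
gripper_force: 30.0
```

Run:
```python
import numpy as np
from plant import ctrl
c,s=np.cos(np.radians(8.5)),np.sin(np.radians(8.5));u=.5975-.0059;v=-.2478
t=np.array([u*c-v*s,u*s+v*c,.27]);print(t)
o=ctrl.get_obs();p=np.array(o["tool_pos"]);d=t-p;print(p,o["clock"])
for yw in(-167.3,-171.5):
    y=np.radians(yw);print(yw,np.array([np.cos(y),np.sin(y),0])@d/.8,np.array([np.sin(y),-np.cos(y),0])@d/.8,-d[2]/.8)
```

```text
[ 0.62172896 -0.15763408  0.27      ]
[0.63263182 0.25740345 0.27255559] 39.0833
-167.3 0.12735068783220482 -0.5031081267944237 0.003194485613382536
-171.5 0.09016195249286728 -0.5110839532411515 0.003194485613382536
```

send_rows:
  deltas:
    - [[0.0635, -0.2515, 0], 0.047]
    - [[0.0635, -0.2515, 0], 0.047]
    - [[0.0635, -0.2515, 0], 0.047]
    - [[0.0635, -0.2515, 0], 0.047]
    - [[0.0635, -0.2515, 0], 0.047]

```text
clock: 39.5
tool_pos: [0.6263, 0.0486, 0.27]
orientation: [-180.0, -0.3, -171.6]
force: [0.8, -0.8, -3.6]
opening: 0.0252
gripper_force: 30.0
```

send_rows:
  deltas:
    - [[0.045, -0.2555, 0], 0]
    - [[0.045, -0.2555, 0], 0]
    - [[0.045, -0.2555, 0], 0]
    - [[0.045, -0.2555, 0], 0]
    - [[0.045, -0.2555, 0], 0]

```text
clock: 39.92
tool_pos: [0.6206, -0.1586, 0.2699]
orientation: [179.9, -0.3, -171.6]
force: [1.2, -0.1, -4.2]
opening: 0.0252
gripper_force: 30.0
```

send_rows:
  deltas:
    - [[0, 0, 0.02], 0]
    - [[0, 0, 0.04], 0]
    - [[0, 0, 0.055], 0]
    - [[0, 0, 0.055], 0]
    - [[0, 0, 0.055], 0]

```text
clock: 40.33
tool_pos: [0.6218, -0.1562, 0.2263]
orientation: [180.0, -0.2, -171.6]
force: [0.5, 0.0, -3.0]
opening: 0.0255
gripper_force: 30.0
```

```bash
python3 - <<'E'
from h import *
s=ctrl.snapshot("side");save(s,"s7.png",(240,100,360,190),6)
E
python3 g.py .6217 -.1576 .201 8.5
```

```text
clock 40.38 tcp [ 0.6226 -0.1561  0.2276] rpy [-1.7999e+02 -8.0000e-02 -1.7152e+02] q [  3.3  20.1  -8.7   0.  -61.2 -84.8]
F [ 0.7  0.7 -2.5] open 0.025321254659743303 grip 29.967158138751984
shares [ 0.0013 -0.0017  0.0332] turn -0.0002
```

View pics/s7.png

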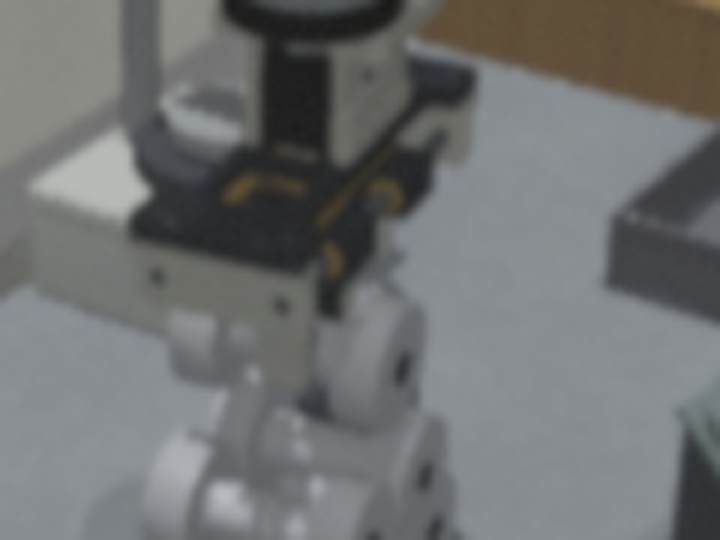

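send_rows:
  deltas:
    - [[0.001, -0.0015, 0.006], 0]
    - [[0.001, -0.0015, 0.012], 0]
    - [[0.001, -0.0015, 0.018], 0]
    - [[0.001, -0.0015, 0.023], 0]
    - [[0.001, -0.0015, 0.026], 0]

```text
clock: 40.8
tool_pos: [0.6218, -0.1576, 0.2063]
orientation: [180.0, -0.0, -171.6]
force: [0.5, 0.9, -3.5]
opening: 0.0255
gripper_force: 30.0
```

send_rows:
  deltas:
    - [[0, 0, 0.001], 0]
    - [[0, 0, 0.002], 0]
    - [[0, 0, 0.003], 0]
    - [[0, 0, 0.004], 0]
    - [[0, 0, 0.004], 0]

```text
clock: 41.22
tool_pos: [0.6221, -0.1578, 0.2038]
orientation: [180.0, 0.0, -171.6]
force: [-0.2, 0.0, -3.6]
opening: 0.0254
gripper_force: 30.0
```

send_rows:
  deltas:
    - [[0, 0, 0.001], 0]
    - [[0, 0, 0.002], 0]
    - [[0, 0, 0.003], 0]
    - [[0, 0, 0.0035], 0]
    - [[0, 0, 0.0035], 0]

```text
clock: 41.63
tool_pos: [0.6222, -0.1579, 0.2012]
orientation: [-180.0, 0.0, -171.6]
force: [0.8, -1.0, -1.5]
opening: 0.0251
gripper_force: 30.0
```

send_rows:
  deltas:
    - [[0, 0, 0.0005], 0]
    - [[0, 0, 0.001], 0]
    - [[0, 0, 0.001], 0]
    - [[0, 0, 0.001], 0]
    - [[0, 0, 0.001], 0]

```text
clock: 42.05
tool_pos: [0.6224, -0.1579, 0.2006]
orientation: [-180.0, 0.0, -171.6]
force: [-0.5, -0.5, 1.8]
opening: 0.0256
gripper_force: 30.0
```

send_rows:
  deltas:
    - [[0, 0, 0.0005], 0]
    - [[0, 0, 0.001], 0]
    - [[0, 0, 0.0013], 0]
    - [[0, 0, 0.0013], 0]
    - [[0, 0, 0.0013], 0]

```text
clock: 42.47
tool_pos: [0.6226, -0.1581, 0.2005]
orientation: [-179.9, 0.1, -171.5]
force: [-1.0, -0.5, 7.2]
opening: 0.0252
gripper_force: 30.0
```

send_rows:
  deltas:
    - [[0, 0, 0], 0]
    - [[0, 0, 0], 0]
    - [[0, 0, 0], 0]
    - [[0, 0, 0], 0]
    - [[0, 0, 0], 0]
  gripper: 0.5

```text
clock: 42.88
tool_pos: [0.622, -0.1577, 0.1989]
orientation: [180.0, -0.0, -171.6]
force: [0.2, 0.0, -0.2]
opening: 0.0436
gripper_force: 0.0
```

send_rows:
  deltas:
    - [[0, 0, -0.03], 0]
    - [[0, 0, -0.07], 0]
    - [[0, 0, -0.11], 0]
    - [[0, 0, -0.13], 0]
    - [[0, 0, -0.14], 0]

```text
clock: 43.3
tool_pos: [0.623, -0.1579, 0.3145]
orientation: [-179.9, 0.3, -171.6]
force: [0.4, -0.2, -0.4]
opening: 0.0436
gripper_force: 0.0
```

send_rows:
  deltas:
    - [[0, 0.24, 0], 0]
    - [[0, 0.24, 0], 0]
    - [[0, 0.24, 0], 0]
    - [[0, 0.24, 0], 0]
    - [[0, 0.24, 0], 0]

```text
clock: 43.72
tool_pos: [0.5928, 0.0351, 0.3102]
orientation: [180.0, -0.1, -171.5]
force: [0.3, 0.3, -0.7]
opening: 0.044
gripper_force: 0.0
```

```bash
python3 p.py apex gap_left gap_right base_left_c base_mid_c base_right_c
python3 - <<'E'
from h import *
a=ctrl.snapshot("side");b=ctrl.snapshot("top");A=a["color"][120:225,235:355];B=b["color"][125:215,280:400]
f=lambda i:cv2.resize(i,(400,350),interpolation=cv2.INTER_CUBIC)
cv2.imwrite("pics/end.png",cv2.cvtColor(np.hstack([f(A),f(B)]),cv2.COLOR_RGB2BGR));print(ctrl.get_obs()["clock"])
E
```

```text
apex T [ 0.6267 -0.1563] 8.4 0.073
apex T [ 0.6162 -0.1887] 28.9 0.625
apex S [ 0.6264 -0.156 ] 11.5 0.076
apex S [ 0.649  -0.1332] -3.0 0.859
gap_left T [ 0.6214 -0.124 ] 6.7 0.262
gap_left T [ 0.6075 -0.1511] 35.9 0.868
gap_left S [ 0.6238 -0.1772] 46.8 0.687
gap_right T [ 0.6409 -0.1642] 9.5 0.072
gap_right T [ 0.6314 -0.191 ] 10.1 0.527
gap_right S [ 0.6706 -0.2266] 10.8 0.083
gap_right S [ 0.6214 -0.188 ] 29.0 0.59
base_left_c T [ 0.6187 -0.0924] 9.3 0.466
base_left_c S [ 0.6198 -0.0945] 13.1 0.168
base_mid_c T [ 0.6521 -0.1728] 8.0 0.158
base_mid_c T [ 0.6326 -0.13  ] 6.6 0.224
base_right_c T [ 0.6416 -0.2025] 6.4 0.51
base_right_c T [ 0.6399 -0.2253] 15.6 0.542
base_right_c S [ 0.6623 -0.2575] 29.1 0.533
47.5167
```

View pics/end.png

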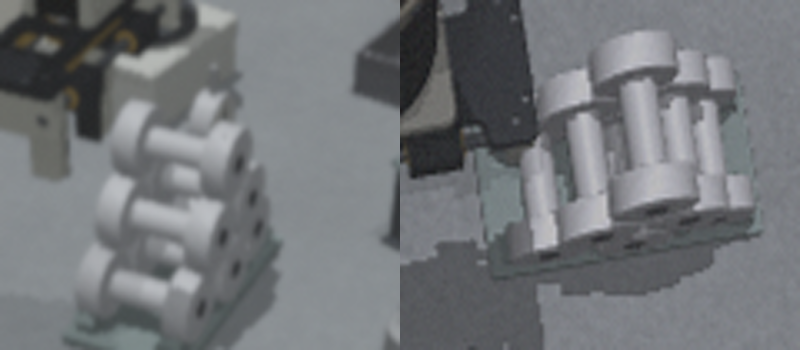

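```bash
python3 -c "
from plant import ctrl
print(ctrl.close_job())"
```

```text
the job is handed in; nothing more can be done
None
```

The job is handed in at about 47.5 s on the robot's clock: all three bobbins are saddled as a level pyramid, measured within about 2 mm of each other end to end, and each was set down under light force and let go (I re-gripped one to slide it 6 mm into line). The bottom row and the bystanders were left alone, though parts of the bottom row were hidden in the last check.

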